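# Uncap the sprung drill guide and hold its point over the slat

### The arm

A 7-joint arm with a two-finger parallel gripper is mounted at the origin on the work surface. World frame = base frame: x ahead of the robot, y to its left, z up, the work surface at z = 0. Lengths are in m, angles in rad, forces in N, time in s.
With the tool pointing down it reaches from about 0.4 to 0.85 m from the base axis. Payload 4.4 kg.
Tool frame: the origin (TCP) lies on the mounting face of the last link; the fingertips stand 199 mm ahead of it and the grasp point (between the pads) lies r.pinch_z ahead of it (r.pinch_z is the distance from the TCP to the grasp point, in m); z points along the fingers, y is the direction in which the jaws open and shut (so a half turn about z gives the same grasp; the last joint's range is limited). The gripper opens to 94 mm and grips with 3 to 60 N. Pads are 16 mm wide; open, the fingers measure 119 mm over their backs; the gripper's body (75 mm by 177 mm) begins 78 mm behind the grasp point.
Start: joints at [1.225, 0.628, 0.038, 1.517, -0.027, 0.996, -0.02], TCP at [0.18, -0.625, 0.405] pointing down, gripper open.
Joint ranges: [-3.06, 3.06], [-0.37, 2.12], [-1.25, 1.32], [0.18, 2.47], [-1.1, 4.24], [0.23, 1.98], [-2.94, 2.94]. Speed limits (rad/s): [2.57, 2.57, 3.14, 3.14, 3.14, 3.14, 3.14].

### API

Orientations are given as a rotation vector (axis times angle).
In Python, from station import r gives the robot as it stands.
- The arm moves only by the tool play_rows, never from a script. Its argument "steps" is one flat list of numbers, 5 for each row, row after row: the gripper command: -1 is fully open, 1 is shut, values between are in proportion, then the shift along the tool's x, y, z in mm, then the turn about the tool's z in rad. A call has 1 to 12 rows; each row shifts and turns the commanded pose from where the row before left it, along the tool's axes as they then stand; what a row does not reach is not made up. A row lasts 1/10 s, in which the tool goes at most 50 mm and 8.59 degrees, less where a joint would pass 70% of its speed; a pose out of reach is approached as far as the arm can. A call with a gripper value outside its range is refused whole. The fingers move at their own pace and stop on an object; "newtons" is the grip in N (left out, the last holds). Time passes only in rows, so rows that do not move let the fingers close. It gives the time, the measured TCP pose, the force and the opening at its end, in the units of the state.
- r.read_state(): the state, without advancing time (a new reading comes with each control period).
- r.get_image(name): name is "scene" or "top" or "wrist"; returns a dict with "img" (420x560x3 uint8, red, green, blue), "fov_y" (degrees; the focal length in pixels is half the picture's height over the tangent of half this angle, whatever the lens; pixels are square), "cx", "cy" (the principal point, pixels), "extrinsics" (4x4, takes a point from camera to world coordinates); the wrist camera has in their place "T_tool_cam" (4x4, takes a point from camera to tool coordinates, whose origin is the TCP and whose axes are the flange's). Camera axes: x right, y down, z forward; pixel columns grow to the right and rows downward; lengths in m; the calibration is good to about 2 mm. A picture is of the moment at which its call begins: read the wrist's pose just before it. There is no depth.
- r.hand_in(): hands the job in, once; it reports no verdict.
The state is a dict: "t": time; "joint_positions": joint angles; "joint_velocities": joint speeds; "joint_efforts": joint torques, N m; "eef_pos": TCP position; "ee_rot": TCP orientation; "force": force on the tool from outside, world axes, zero at the start; "torque": the same for the moment, N m; "gripper_width": opening from 0.0 (shut) to 1.0 (fully open).
Only numpy, scipy, OpenCV 4.12 (cv2) and the standard library are available. Lean on these libraries where they do the work, as an engineer would, in place of code of your own. Each camera call takes 0.05 s, during which the arm holds its last target.

### The job

On the workbench a sprung drill guide is screwed down over a wooden frame slat. Lift the loose cap off its push stem and stand the cap on the bench top, open side down; then press the stem down by 20 mm, so that the point under it hovers about 10 mm above the slat without ever touching it, and finish while still holding it pressed there. Leave the nail tin, the roll of wire and the wooden offcut where they are.

Things in the scene. Friction and masses are not known exactly. Their poses are not given: they have to be found in the camera images.
- guide: Drill guide fixed to the bench. Origin: centre of its base plate's underside, on the bench; z up. Base 120 (x) by 170 (y) by 15 mm. Two steel columns at x = 0, y = +-62 mm, collars up to 131 mm high, carry a sliding crosshead 44 (x) by 150 (y) mm: flat top 117 mm high at rest, bosses round the columns 32 mm wide, 125 high. The push stem stands up from its centre (x = y = 0), a steel point below.
- head (a joint): How far the crosshead with stem and point is pressed down, in m: 0 at rest (up), 0.030 at the end, where the point touches the slat. A spring returns it: about 4 N is needed to start it, and 0.3 N more per mm (10 N at 20 mm).
- stem_top (a point): Centre of the flat top of the push stem, a plain vertical steel cylinder 28 mm in diameter, 33 mm tall above the crosshead; hidden by the cap at the start. Moves with the crosshead: 150 mm above the bench at rest, 130 mm when pressed by 20 mm.
- slat_top (a point): Point on the slat's top face right below the steel point, 35 mm above the bench. The slat is a wooden strip 200 (guide's x) by 36 (y) by 20 mm fixed on the base plate.
- cap_center (a point): Centre (half-way up) of the loose black plastic cap: a round cup 42 mm outside diameter, 36 mm high, wall 4, top 5 mm, open below, z to its closed top; about 50 g. At the start it sits loosely on the stem: rim 119, centre 137, top 155 mm above the bench. Lift it over 31 mm to clear the stem. Standing on the bench its centre is 18 mm up.
- nail_tin: Bystander: open round steel tin with nails, 90 mm diameter, 45 mm high; origin at the centre of its underside.
- wire_roll: Bystander: dark ring of wire lying flat, 74 mm outside and 48 mm inside diameter, 22 mm high; origin at the centre of its underside.
- offcut: Bystander: wooden block 70 (x) by 45 (y) by 30 mm; origin at the centre of its underside.
Mind the look-alikes: they are no part of the job. What is shaped like the guide but purple is not meant. Of the things shaped like the part that bears cap_center, the black one is meant.

How it is judged:
On the way, in this order (a step that is already met when the one before it is completed fails the run):
1. the cap is gripped and lifted clear of the stem (z of cap_center in the frame of stem_top above 0.02 m and contact force between the fingers and cap above 0.3 N), for 0.1 s.
2. the cap stands on the bench top, open side down, released (height (world z) of cap_center below 0.022 m and angle between cap_center's own z axis and vertical below 0.15 rad and contact force between each of the arm, the fingers and cap below 0.05 N and linear speed of cap below 0.02 m/s), for 0.2 s.
At the end, for the whole second after the job is handed in: The robot itself keeps the stem pressed down by 20 mm, give or take 4 mm, pushing with more than 3 N; the cap stands at rest on the bench top, open side down (within 0.15 rad of upright), untouched (all of step 2 and value of joint head between 0.016 and 0.024 m and contact force between any of the fingers, the arm and head above 3 N); the arm keeps its last pose, push and grip.
It fails at once if the point touches the slat (stem pressed in by 29 mm or more) (value of joint head above 0.029 m).
It fails at once if the nail tin, wire roll or offcut is moved by more than 15 mm (distance of any of nail_tin, wire_roll, offcut from where it was at the start of the episode above 0.015 m).
It also fails if it takes over 54 s, if anything falls off the work surface, if the arm or the gripper's body presses on something with over 40 N, if the wrist force passes 120 N, or if a joint passes its speed limit or range.

## Working session

There is one attempt and no reset: what is moved stays moved. The work goes in short steps, Python scripts to look and compute and a tool call to move; the robot and the scene stay as the last step left them, time stands still between calls to the robot, and variables do not carry over. Pictures are saved under pics/ and viewed, and the job is handed in when it is done.

Besides the shell and the picture viewer there is one more tool, called after ">>>" as name(argument=value, ...), one argument or row to a line, values as JSON. play_rows: Moves the arm, as the interface text tells. Its arguments: {"type":"object","properties":{"steps":{"type":"array"},"newtons":{"type":"number"}},"required":["steps"]}

```bash
mkdir -p pics
python3 - <<'E'
from station import r
import cv2,pickle
s=r.read_state()
for k in s: print(k,s[k])
print(r.pinch_z)
for n in ("scene","top","wrist"):
    d=r.get_image(n); cv2.imwrite(f"pics/{n}0.png",d["img"][:,:,::-1])
    print(n,{k:v for k,v in d.items() if k!="img"})
    pickle.dump(d,open(f"{n}0.pkl","wb"))
E
```

```text
t 0.0
joint_positions [ 1.22515561  0.62933304  0.03843789  1.51835711 -0.02700045  0.99627963
 -0.01998278]
joint_velocities [ 0.0004779   0.00036612 -0.00146943  0.00037931  0.00075805  0.00048122
 -0.00108415]
joint_efforts [-3.12330640e-04 -5.49730933e+01  1.14321392e+00 -1.86633575e+01
 -5.22926089e-02  2.38300022e-02  1.65637730e-04]
eef_pos [ 0.17948598 -0.62442694  0.40376567]
ee_rot [-3.10906555e+00 -4.37915409e-01  4.39323453e-04]
force [0.96453655 0.48441232 0.97084246]
torque [ 0.0181252   0.00553384 -0.0279221 ]
gripper_width 0.9996916350473579
0.1804
scene {'fov_y': 47.56493330152703, 'cx': 271.7194766325768, 'cy': 213.6384308985193, 'extrinsics': array([[ 0.72811736,  0.50752288, -0.46072296,  1.0733999 ],
       [ 0.68544724, -0.54174063,  0.48649684, -0.54244555],
       [-0.00268406, -0.67002807, -0.74233091,  0.95809781],
       [ 0.        ,  0.        ,  0.        ,  1.        ]])}
top {'fov_y': 42.01098619244337, 'cx': 277.64552704161076, 'cy': 210.7460307330701, 'extrinsics': array([[-0.02282063, -0.99683822,  0.07611029,  0.44360171],
       [-0.99973531,  0.02253183, -0.00465123,  0.00302385],
       [ 0.00292162, -0.07619629, -0.99708856,  1.32691251],
       [ 0.        ,  0.        ,  0.        ,  1.        ]])}
wrist {'fov_y': 62.18799749732095, 'cx': 280.16286593598153, 'cy': 206.45306241852057, 'T_tool_cam': array([[ 5.76393714e-04, -9.73701270e-01, -2.27827794e-01,
         6.46940358e-02],
       [ 9.99999831e-01,  5.44390324e-04,  2.03311745e-04,
         7.02054914e-05],
       [-7.39376576e-05, -2.27827873e-01,  9.73701420e-01,
         1.97264051e-02],
       [ 0.00000000e+00,  0.00000000e+00,  0.00000000e+00,
         1.00000000e+00]])}
```

View pics/scene0.png

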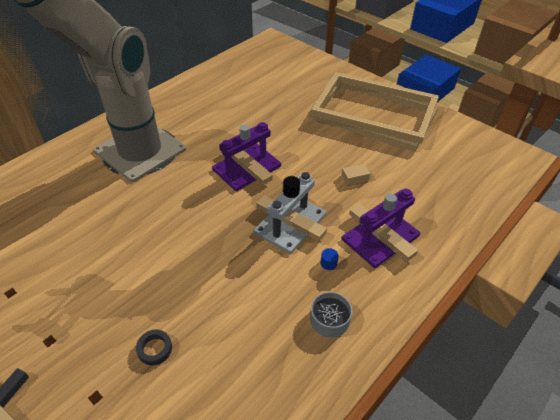

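View pics/top0.png

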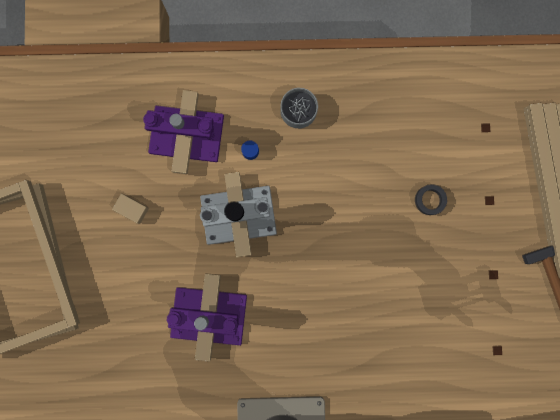

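The scene shows one grey guide with the black cap at scene (291,187), top (234,211). The look-alikes are purple guides at top (186,133) and (207,318), with bare stems, and a blue cap at (250,150). I choose the grey guide and black cap, and will check them in close crops.

Run:
```python
import cv2,numpy as np
t=cv2.imread("pics/top0.png")[170:265,180:300]; s=cv2.imread("pics/scene0.png")[165:260,240:360]
cv2.imwrite("pics/crop0.png",cv2.resize(t,None,fx=6,fy=6,interpolation=cv2.INTER_CUBIC))
cv2.imwrite("pics/crop1.png",cv2.resize(s,None,fx=6,fy=6,interpolation=cv2.INTER_CUBIC))
```

```text
(no output)
```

View pics/crop0.png

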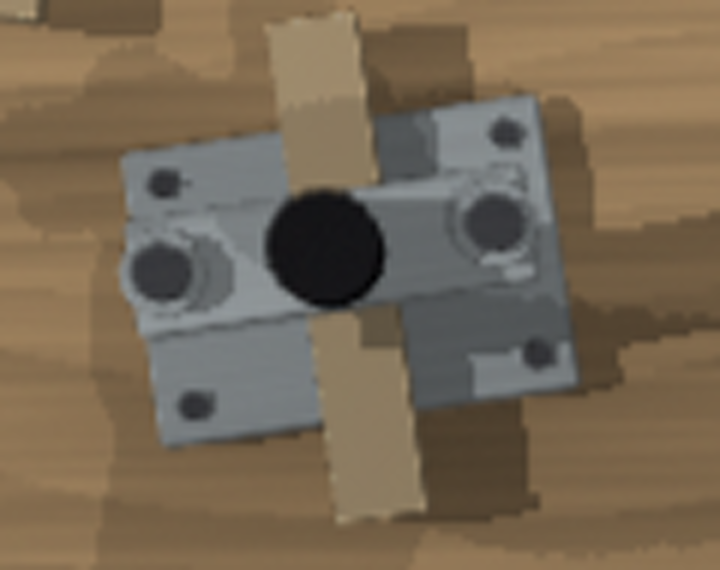

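View pics/crop1.png

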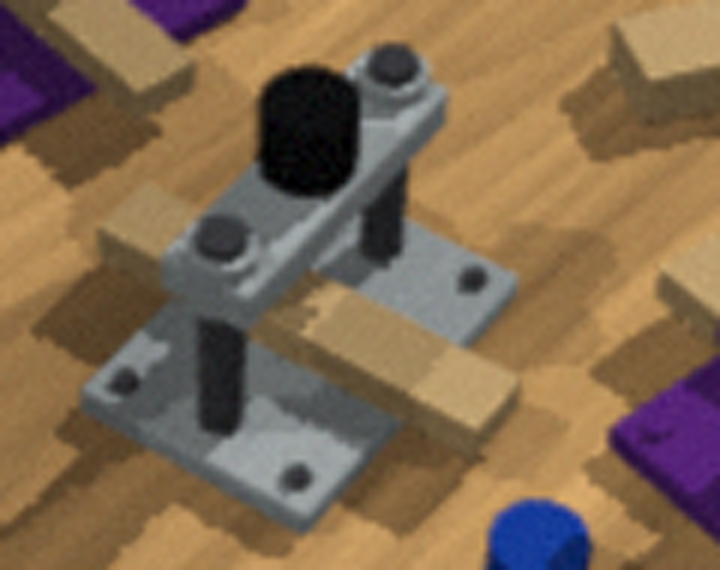

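The crops confirm the choice: black cap on the grey crosshead, cap centre at crop (326,248), column collars at (162,271) and (495,222). In the scene crop the cap's top face is centred at about (309,100). Now the coordinates.

```bash
cat > h.py <<'E'
import numpy as np,pickle
from scipy.spatial.transform import Rotation as R
def ray(d,u,v,T=None):
    T=d["extrinsics"] if T is None else T
    f=d["img"].shape[0]/2/np.tan(np.radians(d["fov_y"])/2)
    return T[:3,3],T[:3,:3]@np.array([(u-d["cx"])/f,(v-d["cy"])/f,1])
def at(d,u,v,z,T=None):
    o,w=ray(d,u,v,T); return o+w*(z-o[2])/w[2]
E
python3 - <<'E'
from h import *
t=pickle.load(open("top0.pkl","rb"));s=pickle.load(open("scene0.pkl","rb"))
c=lambda x,y:(180+(x+.5)/6-.5,170+(y+.5)/6-.5)
e=lambda x,y:(240+(x+.5)/6-.5,165+(y+.5)/6-.5)
print("cap top",at(t,*c(326,248),.155),"scene",at(s,*e(309,100),.155))
a=at(t,*c(162,271),.131);b=at(t,*c(495,222),.131);print(a,b,(a+b)/2,np.linalg.norm(a-b),np.degrees(np.arctan2(*(a-b)[1::-1])))
a=at(s,*e(222,238),.131);b=at(s,*e(394,65),.131);print(a,b,(a+b)/2,np.linalg.norm(a-b),np.degrees(np.arctan2(*(b-a)[1::-1])))
for n,p,z in (("tin",(299,107),.045),("roll",(431,200),.022),("off",(130,208),.03),("blue",(250,150),.036)): print(n,at(t,*p,z))
print(R.from_rotvec([-3.10906555e+00,-4.37915409e-01,0]).as_matrix())
E
```

```text
cap top [0.53481224 0.09149262 0.155     ] scene [0.53681343 0.09271618 0.155     ]
[0.52961117 0.15330329 0.131     ] [0.54481814 0.03137319 0.131     ] [0.53721465 0.09233824 0.131     ] 0.12287474046233801 97.1091504427363
[0.54788066 0.02944023 0.131     ] [0.53279399 0.15184451 0.131     ] [0.54033733 0.09064237 0.131     ] 0.12333051530530893 97.02642996170468
tin [ 0.78845662 -0.05955121  0.045     ]
roll [ 0.56073991 -0.37138209  0.022     ]
off [0.55707546 0.34773309 0.03      ]
blue [0.68902748 0.059661   0.036     ]
[[ 9.61093811e-01  2.76222050e-01 -2.56371258e-04]
 [ 2.76222050e-01 -9.61092122e-01  1.82015757e-03]
 [ 2.56371258e-04 -1.82015757e-03 -9.99998311e-01]]
```

```bash
cat >> h.py <<'E'
def sim(p,rv,rows):
    p=np.array(p,float);M=R.from_rotvec(rv)
    for r_ in np.reshape(rows,(-1,5)):
        p=p+M.apply(r_[1:4]/1000); M=M*R.from_rotvec([0,0,r_[4]])
    m=M.as_matrix(); return p,M.as_rotvec(),np.degrees(np.arctan2(m[1,1],m[0,1]))
def err(p,rv,target):
    return R.from_rotvec(rv).inv().apply(np.array(target)-p)*1000
E
python3 - <<'E'
from h import *
p=[0.17948598,-0.62442694,0.40376567];rv=[-3.10906555e+00,-4.37915409e-01,4.39e-4]
n=24
for sx in (35,36,37):
    rows=[[-1,sx,-3.5,0,-.059]]*n
    q=sim(p,rv,rows);print(sx,q,err(q[0],q[1],[.5365,.092,.404]))
E
```

```text
35 (array([0.55994928, 0.05135457, 0.40476643]), array([-2.07723367e+00, -2.35473751e+00, -1.54317534e-03]), np.float64(7.165707402218202)) [ 43.25153528 -18.19580726   0.85133007]
36 (array([0.57262372, 0.06939517, 0.40479181]), array([-2.07723367e+00, -2.35473751e+00, -1.54317534e-03]), np.float64(7.165707402218202)) [ 26.93281327 -33.02162132   0.85133007]
37 (array([0.58529816, 0.08743577, 0.40481718]), array([-2.07723367e+00, -2.35473751e+00, -1.54317534e-03]), np.float64(7.165707402218202)) [ 10.61409126 -47.84743539   0.85133007]
```

>>> play_rows(
  steps=[-1,36,-3.5,0,-0.059,-1,36,-3.5,0,-0.059,-1,36,-3.5,0,-0.059,-1,36,-3.5,0,-0.059,-1,36,-3.5,0,-0.059,-1,36,-3.5,0,-0.059,-1,36,-3.5,0,-0.059,-1,36,-3.5,0,-0.059,-1,36,-3.5,0,-0.059,-1,36,-3.5,0,-0.059,-1,36,-3.5,0,-0.059,-1,36,-3.5,0,-0.059],
)

```text
t: 1.35
eef_pos: [0.5051, -0.3493, 0.4044]
ee_rot: [-2.764, -1.493, 0.0]
force: [-0.3, -0.0, 0.3]
gripper_width: 1.002
```

>>> play_rows(
  steps=[-1,36,-3.5,0,-0.059,-1,36,-3.5,0,-0.059,-1,36,-3.5,0,-0.059,-1,36,-3.5,0,-0.059,-1,36,-3.5,0,-0.059,-1,36,-3.5,0,-0.059,-1,36,-3.5,0,-0.059,-1,36,-3.5,0,-0.059,-1,36,-3.5,0,-0.059,-1,36,-3.5,0,-0.059,-1,36,-3.5,0,-0.059,-1,36,-3.5,0,-0.059],
)

```text
t: 2.55
eef_pos: [0.5725, 0.0704, 0.4044]
ee_rot: [-2.076, -2.358, 0.0]
force: [-0.1, 0.1, 1.1]
gripper_width: 0.999
```

>>> play_rows(
  steps=[-1,0,0,0,0,-1,0,0,0,0],
)

```text
t: 2.75
eef_pos: [0.5726, 0.0696, 0.4045]
ee_rot: [2.077, 2.357, -0.001]
force: [-0.4, -1.5, 0.3]
gripper_width: 0.999
```

```bash
cat > look.py <<'E'
import sys,cv2,pickle
from station import r
from h import *
tag=sys.argv[1]
s=r.read_state(); print({k:np.round(s[k],4).tolist() for k in ("t","joint_positions","eef_pos","ee_rot","force","gripper_width")})
m=R.from_rotvec(s["ee_rot"]).as_matrix();print("yaw y",np.degrees(np.arctan2(m[1,1],m[0,1])),"z",m[:,2])
for n in sys.argv[2:]:
    d=r.get_image(n); T=np.eye(4)
    if n=="wrist":
        T[:3,:3]=m;T[:3,3]=s["eef_pos"]; d["extrinsics"]=T@d["T_tool_cam"]
    pickle.dump(d,open(f"{n}{tag}.pkl","wb")); cv2.imwrite(f"pics/{n}{tag}.png",d["img"][:,:,::-1])
E
python3 look.py 1 wrist
```

```text
{'t': 2.75, 'joint_positions': [0.0662, 0.5423, -0.3636, 1.7203, 0.2328, 0.922, -0.2648], 'eef_pos': [0.5726, 0.0696, 0.4045], 'ee_rot': [2.0766, 2.3574, -0.0008], 'force': [-0.3895, -1.5024, 0.2773], 'gripper_width': 0.9992}
yaw y 7.245568512468181 z [-3.47477349e-04 -3.95312027e-04 -9.99999861e-01]
```

View pics/wrist1.png

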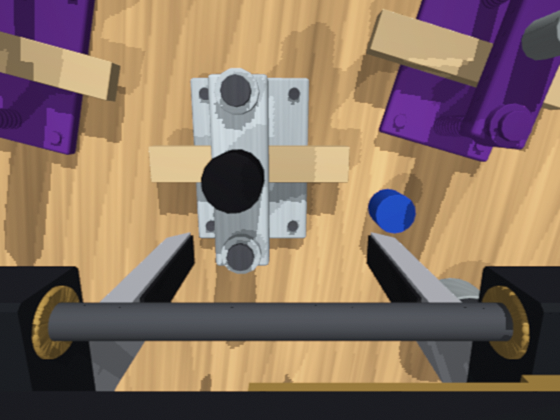

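The wrist view shows the black cap at about (233,180) on the grey crosshead, with collar tops at (235,91) and (240,254). The jaws' axis is square to the crosshead.

Run:
```python
import cv2
from h import *
d=pickle.load(open("wrist1.pkl","rb"))
a=at(d,235,91,.131);b=at(d,240,254,.131);print(a,b,(a+b)/2,np.linalg.norm(a-b),np.degrees(np.arctan2(*(a-b)[1::-1])))
im=d["img"]; cv2.imwrite("pics/crop2.png",cv2.resize(im[60:280,170:330],None,fx=2.7,fy=2.7,interpolation=cv2.INTER_CUBIC)[:,:,::-1])
# project circles of cap top & rim for candidate centre
f=420/2/np.tan(np.radians(d["fov_y"])/2);Ti=np.linalg.inv(d["extrinsics"])
def proj(P):
    q=Ti[:3,:3]@P+Ti[:3,3];return q[0]/q[2]*f+d["cx"],q[1]/q[2]*f+d["cy"]
from scipy.optimize import minimize
g=im.astype(int).max(2)<60; g[:140]=0;g[215:]=0;g[:,:190]=0;g[:,275:]=0
n,l,st,ce=cv2.connectedComponentsWithStats(g.astype(np.uint8));k=1+np.argmax(st[1:,4]);print(st[k],ce[k])
th=np.linspace(0,6.283,60)
def sil(c):
    pts=[proj(np.array([c[0]+.021*np.cos(t),c[1]+.021*np.sin(t),z])) for z in(.119,.155) for t in th]
    m=np.zeros((1680,2240),np.uint8);cv2.fillConvexPoly(m,cv2.convexHull(np.array([[int(u*4+1.5),int(v*4+1.5)] for u,v in pts])),1)
    return cv2.resize(m.astype(np.float32),(560,420),interpolation=cv2.INTER_AREA)
obj=lambda c:np.abs(sil(c)-(l==k)).sum()
q=minimize(obj,[.5365,.092],method="Nelder-Mead",options=dict(initial_simplex=[[.5365,.092],[.5405,.092],[.5365,.096]],xatol=2e-4));print(q.x,q.fun,sil(q.x).sum())
print(err(np.array([.5726,.0696,.4045]),[2.0766,2.3574,-.0008],[q.x[0],q.x[1],.404]))
```

```text
[0.529283   0.15310854 0.131     ] [0.54480793 0.03396271 0.131     ] [0.53704546 0.09353562 0.131     ] 0.12015303765963317 97.42392473829577
[ 202  150   62   63 3065] [232.77422512 181.00815661]
[0.53645628 0.09221852] 288.375 3352.625
[ 26.9975783  -33.00141399   0.50351386]
```

View pics/crop2.png

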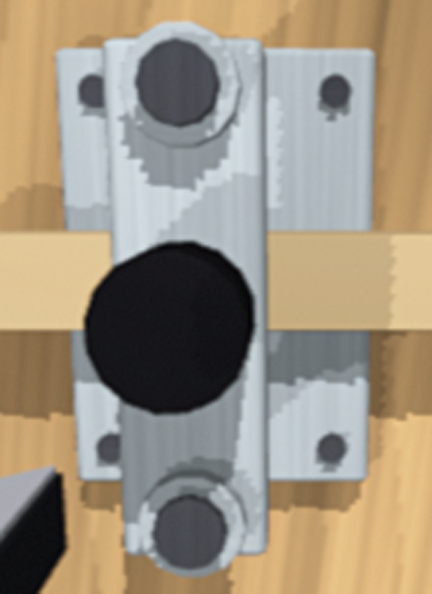

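The cap centre is (0.5365, 0.092). This agrees across the three views within about 2 mm, with the guide's yaw about 7°. Moving over it and down to fingertips about 124 mm above the bench.

>>> play_rows(
  steps=[-1,14,-16,0,0,-1,13,-17,0,0,-1,0,0,20,0,-1,0,0,25,0,-1,0,0,25,0,-1,0,0,11,0,-1,0,0,0,0,-1,0,0,0,0],
)

```text
t: 3.6
eef_pos: [0.5371, 0.0912, 0.3242]
ee_rot: [2.079, 2.354, 0.001]
force: [0.2, -0.3, 0.9]
gripper_width: 1.002
```

```bash
python3 look.py 2 wrist scene
```

```text
{'t': 3.6, 'joint_positions': [-0.0029, 0.603, -0.3274, 1.8874, 0.2888, 0.6964, -0.3759], 'eef_pos': [0.5371, 0.0912, 0.3242], 'ee_rot': [2.0795, 2.354, 0.0008], 'force': [0.2109, -0.2664, 0.8686], 'gripper_width': 1.0018}
yaw y 7.086934269321541 z [ 8.15350977e-04 -7.69186420e-05 -9.99999665e-01]
```

View pics/wrist2.png

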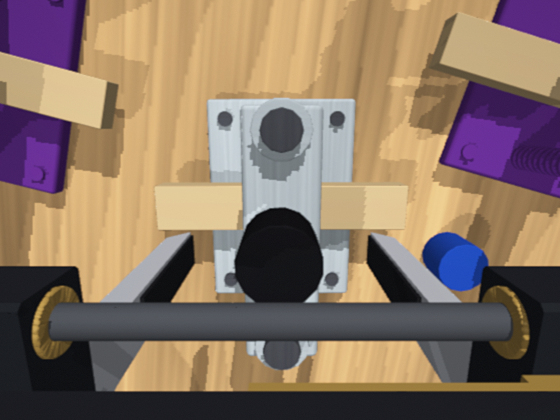

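View pics/scene2.png

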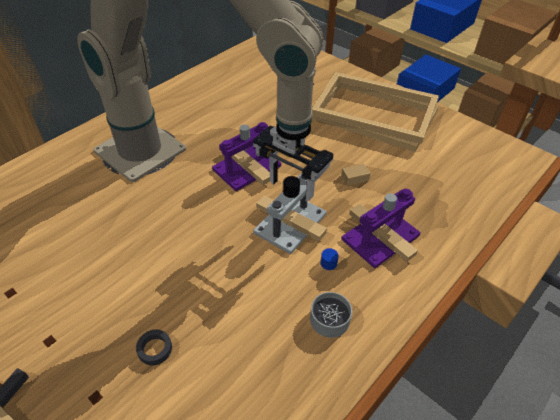

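Run:
```python
import cv2
cv2.imwrite("pics/crop3.png",cv2.resize(cv2.imread("pics/scene2.png")[120:250,230:360],None,fx=4.6,fy=4.6,interpolation=cv2.INTER_CUBIC))
from h import *
d=pickle.load(open("wrist2.pkl","rb"))
for x,y in((.5365,.0922),):
  f=420/2/np.tan(np.radians(d["fov_y"])/2);Ti=np.linalg.inv(d["extrinsics"]);q=Ti[:3,:3]@[x,y,.155]+Ti[:3,3];print(q[0]/q[2]*f+d["cx"],q[1]/q[2]*f+d["cy"], .021*f/q[2])
```

```text
280.7753827909182 268.5078546715015 45.633914124427946
```

View pics/crop3.png

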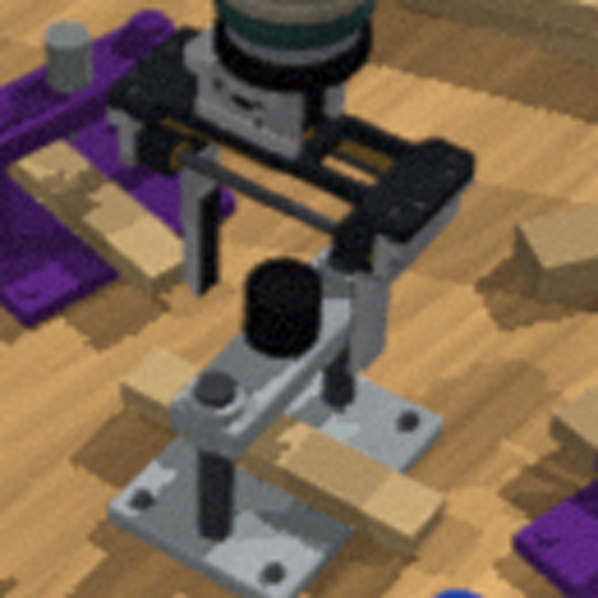

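The cap is centred between the fingers: (280,258) in the wrist view, and fingertips on either side of it in the scene crop. Closing.

>>> play_rows(
  steps=[1,0,0,0,0,1,0,0,0,0,1,0,0,0,0,1,0,0,0,0,1,0,0,0,0,1,0,0,0,0,1,0,0,0,0,1,0,0,0,0],
  newtons=15,
)

```text
t: 4.5
eef_pos: [0.5366, 0.0917, 0.3237]
ee_rot: [-2.078, -2.356, 0.0]
force: [0.2, -0.4, -0.7]
gripper_width: 0.445
```

>>> play_rows(
  steps=[1,0,0,-5,0,1,0,0,-10,0,1,0,0,-15,0,1,0,0,-20,0,1,0,0,-10,0,1,0,0,0,0,1,0,0,0,0],
)

```text
t: 5.2
eef_pos: [0.5365, 0.0916, 0.3836]
ee_rot: [2.078, 2.356, -0.0]
force: [-0.4, -0.4, -0.8]
gripper_width: 0.442
```

```bash
python3 look.py 3 scene
python3 - <<'E'
import cv2
cv2.imwrite("pics/crop4.png",cv2.resize(cv2.imread("pics/scene3.png")[100:260,220:380],None,fx=3.7,fy=3.7,interpolation=cv2.INTER_CUBIC))
from h import *
p=[.5366,.0917,.3837];print(err(p,[2.0778,2.356,0],[.53,-.13,.3837]))
E
```

```text
{'t': 5.2, 'joint_positions': [0.0233, 0.5226, -0.3629, 1.8315, 0.2425, 0.831, -0.3349], 'eef_pos': [0.5365, 0.0916, 0.3836], 'ee_rot': [2.0784, 2.3556, -0.0002], 'force': [-0.4139, -0.367, -0.7964], 'gripper_width': 0.4418}
yaw y 7.154284567370312 z [ 1.35145259e-05 -1.99242156e-04 -9.99999980e-01]
[-2.19136200e+02 -3.42603919e+01  3.64336974e-02]
```

View pics/crop4.png

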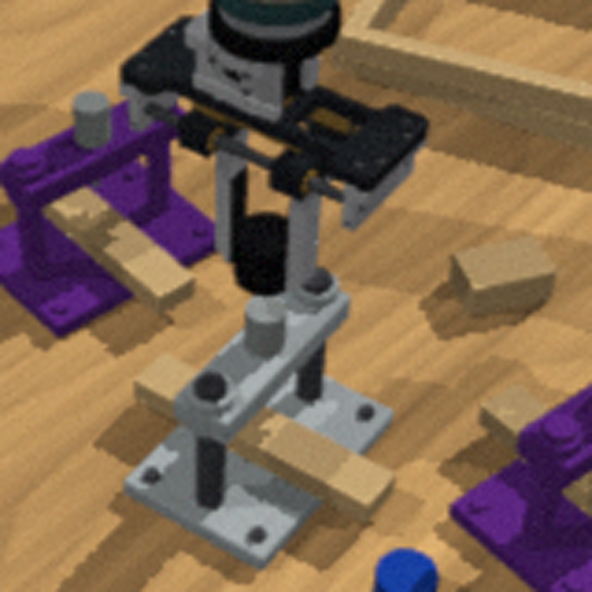

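The cap is held upright, clear of the bare stem (crop (265,250) against stem (265,325)). I carry it to a free spot near (0.53, -0.13), then lower it.

>>> play_rows(
  steps=[1,-15,-2,0,0,1,-25,-4,0,0,1,-30,-5,0,0,1,-35,-6,0,0,1,-35,-6,0,0,1,-30,-5,0,0,1,-25,-4,0,0,1,-15,-2,0,0,1,-9,0,0,0,1,0,0,0,0,1,0,0,0,0],
)

```text
t: 6.35
eef_pos: [0.5303, -0.1287, 0.3836]
ee_rot: [-2.076, -2.357, -0.001]
force: [0.8, 0.2, -0.6]
gripper_width: 0.442
```

>>> play_rows(
  steps=[1,0,0,15,0,1,0,0,25,0,1,0,0,30,0,1,0,0,30,0,1,0,0,25,0,1,0,0,20,0,1,0,0,15,0,1,0,0,8,0,1,0,0,4,0,1,0,0,0,0,1,0,0,0,0],
)

```text
t: 7.45
eef_pos: [0.5306, -0.1295, 0.2123]
ee_rot: [2.077, 2.355, 0.001]
force: [0.5, -0.6, -0.3]
gripper_width: 0.442
```

```bash
python3 look.py 4 scene wrist
python3 - <<'E'
import cv2
cv2.imwrite("pics/crop5.png",cv2.resize(cv2.imread("pics/scene4.png")[150:310,140:300],None,fx=3.7,fy=3.7,interpolation=cv2.INTER_CUBIC))
E
```

```text
{'t': 7.45, 'joint_positions': [0.34, 0.7786, -0.2337, 1.9466, 0.377, 0.4571, -0.0437], 'eef_pos': [0.5306, -0.1295, 0.2123], 'ee_rot': [2.0773, 2.3555, 0.0012], 'force': [0.5182, -0.5964, -0.2943], 'gripper_width': 0.4423}
yaw y 7.181853712864622 z [ 1.25059954e-03 -7.12964054e-05 -9.99999215e-01]
```

View pics/crop5.png

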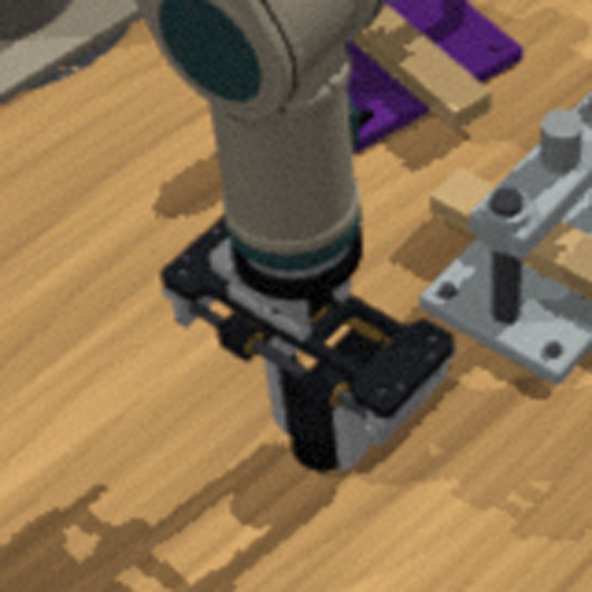

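>>> play_rows(
  steps=[1,0,0,2,0,1,0,0,2,0,1,0,0,2,0,1,0,0,0,0],
)

```text
t: 7.95
eef_pos: [0.53, -0.1298, 0.2054]
ee_rot: [-2.078, -2.355, 0.0]
force: [0.7, -0.8, -0.6]
gripper_width: 0.441
```

>>> play_rows(
  steps=[1,0,0,1,0,1,0,0,0,0,1,0,0,0,0],
)

```text
t: 8.25
eef_pos: [0.5302, -0.1298, 0.2047]
ee_rot: [2.078, 2.356, 0.0]
force: [-0.4, 1.0, -1.5]
gripper_width: 0.44
```

>>> play_rows(
  steps=[1,0,0,0.5,0,1,0,0,0,0],
)

```text
t: 8.45
eef_pos: [0.5302, -0.1297, 0.2046]
ee_rot: [2.078, 2.356, -0.0]
force: [0.2, 0.7, 3.6]
gripper_width: 0.444
```

>>> play_rows(
  steps=[1,0,0,0.5,0,1,0,0,0,0],
)

```text
t: 8.65
eef_pos: [0.5302, -0.1297, 0.2046]
ee_rot: [2.078, 2.356, -0.0]
force: [-1.9, 0.7, 8.7]
gripper_width: 0.443
```

The force rises (3.6, then 8.7 N), so the rim is on the bench. Easing off and opening gradually.

>>> play_rows(
  steps=[1,0,0,-0.6,0,1,0,0,0,0,0,0,0,0,0,-0.3,0,0,0,0,-1,0,0,0,0,-1,0,0,0,0,-1,0,0,0,0,-1,0,0,0,0,-1,0,0,0,0],
)

```text
t: 9.55
eef_pos: [0.5302, -0.1298, 0.2043]
ee_rot: [-2.078, -2.356, -0.0]
force: [-0.3, -1.0, 0.0]
gripper_width: 0.972
```

>>> play_rows(
  steps=[-1,0,0,-10,0,-1,0,0,-25,0,-1,0,0,-35,0,-1,0,0,-40,0,-1,0,0,-40,0,-1,0,0,-35,0,-1,0,0,0,0,-1,0,0,0,0],
)

```text
t: 10.35
eef_pos: [0.53, -0.1298, 0.3904]
ee_rot: [2.077, 2.354, 0.001]
force: [-0.3, 0.7, -0.9]
gripper_width: 1.001
```

```bash
python3 look.py 5 scene wrist
```

```text
{'t': 10.35, 'joint_positions': [0.439, 0.5164, -0.3722, 1.8209, 0.2428, 0.8469, 0.0744], 'eef_pos': [0.53, -0.1298, 0.3904], 'ee_rot': [2.0773, 2.3542, 0.0011], 'force': [-0.2511, 0.7249, -0.8832], 'gripper_width': 1.0006}
yaw y 7.151556091490391 z [ 1.93926302e-03 -8.13549319e-04 -9.99997789e-01]
```

View pics/scene5.png

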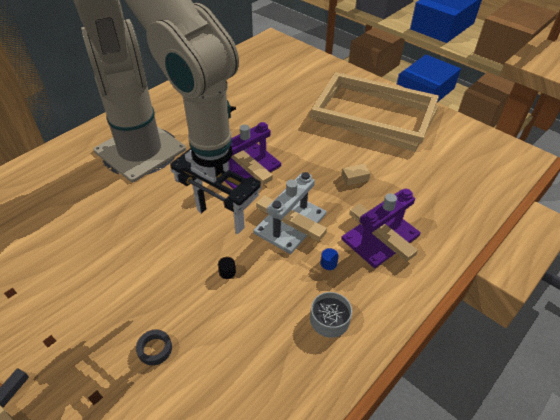

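View pics/wrist5.png

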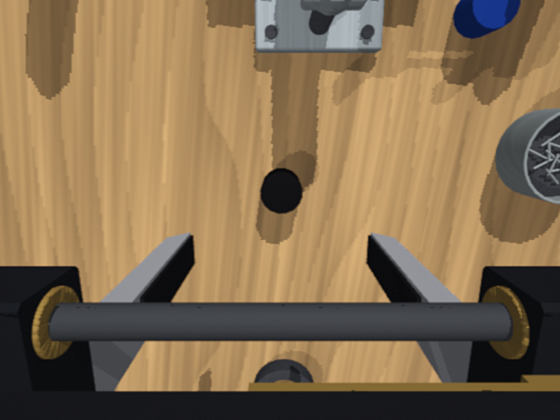

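The cap stands upright on the bench at scene (227,268), wrist (281,190); the bystanders have not moved. Moving back over the stem with the jaws closed.

>>> play_rows(
  steps=[1,15,2,0,0,1,25,4,0,0,1,30,5,0,0,1,35,6,0,0,1,35,6,0,0,1,30,5,0,0,1,25,4,0,0,1,15,2,0,0,1,9,0,0,0,1,0,0,0,0,1,0,0,0,0],
  newtons=20,
)

```text
t: 11.55
eef_pos: [0.5366, 0.0907, 0.389]
ee_rot: [2.08, 2.354, -0.002]
force: [-0.8, 0.1, 0.4]
gripper_width: 0.101
```

>>> play_rows(
  steps=[1,0,0,15,0,1,0,0,15,0,1,0,0,4,0,1,0,0,0,0,1,0,0,0,0,1,0,0,0,0],
)

```text
t: 12.15
eef_pos: [0.5369, 0.0916, 0.356]
ee_rot: [2.079, 2.355, 0.002]
force: [0.3, 0.4, -0.3]
gripper_width: 0.002
```

```bash
python3 look.py 6 scene wrist
python3 - <<'E'
import cv2
cv2.imwrite("pics/crop6.png",cv2.resize(cv2.imread("pics/scene6.png")[120:250,230:360],None,fx=4.6,fy=4.6,interpolation=cv2.INTER_CUBIC))
E
```

```text
{'t': 12.15, 'joint_positions': [0.0185, 0.56, -0.3581, 1.8593, 0.2714, 0.7686, -0.3614], 'eef_pos': [0.5369, 0.0916, 0.356], 'ee_rot': [2.0785, 2.3546, 0.0016], 'force': [0.3018, 0.3903, -0.2815], 'gripper_width': 0.0019}
yaw y 7.126626051371004 z [ 1.29727050e-03  2.25534925e-04 -9.99999133e-01]
```

View pics/crop6.png

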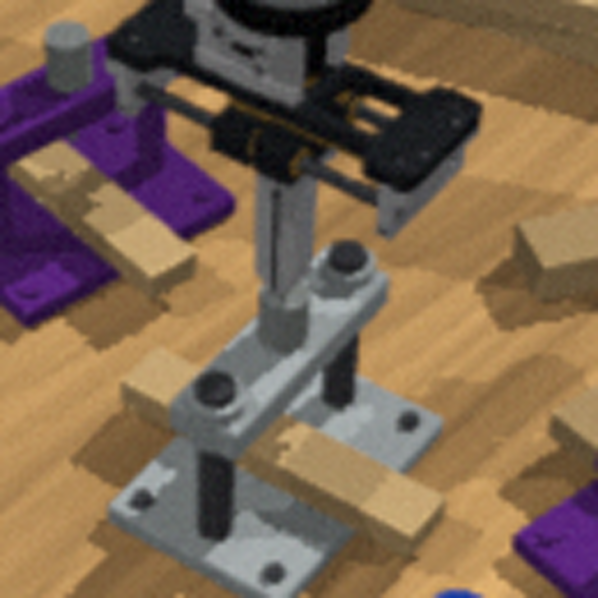

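View pics/wrist6.png

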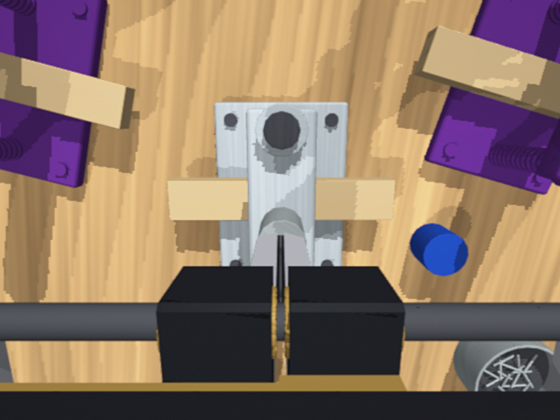

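The closed fingertips are centred over the stem, scene crop (282,297), about 7 mm above it. Lowering to contact.

>>> play_rows(
  steps=[1,0,0,2,0,1,0,0,2,0,1,0,0,1,0,1,0,0,0,0,1,0,0,0,0],
)

```text
t: 12.75
eef_pos: [0.5366, 0.0918, 0.3502]
ee_rot: [-2.078, -2.356, 0.0]
force: [-0.1, -0.3, -0.2]
gripper_width: 0.005
```

>>> play_rows(
  steps=[1,0,0,1,0,1,0,0,0,0],
)

```text
t: 12.95
eef_pos: [0.5367, 0.0918, 0.3495]
ee_rot: [2.078, 2.356, 0.0]
force: [-0.3, 0.4, 1.3]
gripper_width: 0.004
```

>>> play_rows(
  steps=[1,0,0,1,0,1,0,0,0,0],
)

```text
t: 13.15
eef_pos: [0.5367, 0.0918, 0.3485]
ee_rot: [2.078, 2.356, 0.001]
force: [-1.1, 0.1, 3.7]
gripper_width: 0.006
```

>>> play_rows(
  steps=[1,0,0,1,0,1,0,0,0,0],
)

```text
t: 13.35
eef_pos: [0.5367, 0.0918, 0.3474]
ee_rot: [2.078, 2.356, 0.001]
force: [0.2, -0.3, 4.0]
gripper_width: 0.007
```

Contact came at TCP z of about 0.349 m, as computed. The target for 20 mm is 0.329.

>>> play_rows(
  steps=[1,0,0,3,0,1,0,0,3,0,1,0,0,3,0,1,0,0,3,0,1,0,0,2,0,1,0,0,2,0,1,0,0,0,0,1,0,0,0,0,1,0,0,0,0],
)

```text
t: 14.25
eef_pos: [0.5367, 0.0918, 0.3319]
ee_rot: [2.078, 2.355, 0.0]
force: [-1.7, -0.5, 9.3]
gripper_width: 0.005
```

>>> play_rows(
  steps=[1,0,0,1.5,0,1,0,0,1,0,1,0,0,0,0,1,0,0,0,0,1,0,0,0,0],
)

```text
t: 14.75
eef_pos: [0.5367, 0.0918, 0.3295]
ee_rot: [2.078, 2.355, 0.001]
force: [-1.3, -0.7, 9.8]
gripper_width: 0.004
```

```bash
python3 look.py 7 scene wrist
python3 - <<'E'
import cv2
from station import r
print([round(float(r.read_state()["force"][2]),1)])
cv2.imwrite("pics/crop7.png",cv2.resize(cv2.imread("pics/scene7.png")[150:300,200:360],None,fx=4,fy=4,interpolation=cv2.INTER_CUBIC))
E
```

```text
{'t': 14.75, 'joint_positions': [0.0052, 0.5963, -0.3414, 1.8837, 0.2932, 0.7098, -0.3807], 'eef_pos': [0.5367, 0.0918, 0.3295], 'ee_rot': [2.078, 2.3554, 0.0005], 'force': [-1.2796, -0.6906, 9.8374], 'gripper_width': 0.0044}
yaw y 7.159212940243321 z [ 6.37370383e-04 -1.22391639e-04 -9.99999789e-01]
[10.0]
```

View pics/crop7.png

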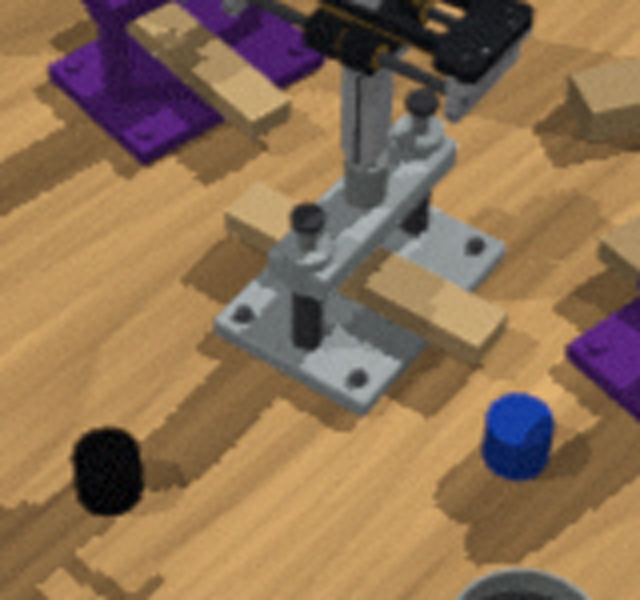

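View pics/scene7.png

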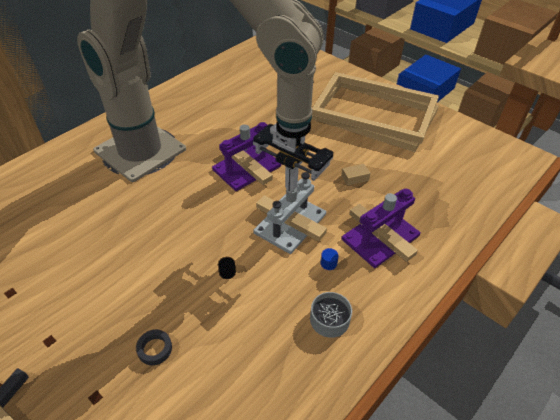

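The crosshead is pressed down at about 10 N, which is the spring force expected at 20 mm. The black cap stands upright at crop (108,470), and the tin, roll and offcut have not moved. Handing in.

```bash
python3 -c "
from station import r
print(r.hand_in())"
```

```text
the job is handed in; nothing more can be done
None
```

The job is handed in. I lifted the black cap off the grey guide's stem, stood it open side down on the bench near (0.53, -0.13), and pressed the stem with closed fingertips, which I left holding it.

- **Press depth:** the TCP was at z = 0.3295, and I met the stem at about 0.349, so it is pressed about 19.5 mm. The push read 9.8–10 N, which matches the spring at about 20 mm. The stem was never pressed further than this, so the point stayed about 10 mm clear of the slat.
- **Cap and bystanders:** in the last pictures the cap stands upright and untouched. By eye, the tin, wire roll and offcut are where they started.

It took about 15 s of the 54 s. No check failed. The cameras agreed on the cap's position to about 2 mm; the guide's centre taken from its columns in the scene view came out about 4 mm off in x. I went by the cap position.

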